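# Sewing tin: seat the nested lids, then hold up the outer lid

### The arm

A 6-joint arm with a two-finger parallel gripper is mounted at the origin on the work surface. World frame = base frame: x ahead of the robot, y to its left, z up, the work surface at z = 0. Lengths are in m, angles in rad, forces in N, time in s.
With the tool pointing down it reaches from about 0.3 to 0.875 m from the base axis. Payload 6.4 kg.
Tool frame: the origin (TCP) lies midway between the tips of the shut fingers; the grasp point (between the pads) lies 19 mm behind it (bot.grip_point_offset is the distance from the TCP to the grasp point, in m); z points along the fingers, y is the line along which they close (so a half turn about z gives the same grasp; the last joint's range is limited). The gripper opens to 85 mm and grips with 20 to 120 N. Pads are 22 mm wide; open, the fingers measure 114 mm over their backs; the gripper's body (76 mm by 85 mm) begins 54 mm behind the grasp point. The pads swing forward as they close: fully open they stand 13 mm farther back than shut.
Start: joints at [0.997, 0.181, 1.607, -0, 1.354, -0.206], TCP at [0.207, 0.537, 0.231] pointing down, gripper open.
Joint ranges: [-2.99, 2.99], [-0.89, 2.07], [0.3, 2.58], [-1.14, 4.28], [0, 2.63], [-3.12, 3.12]. Speed limits (rad/s): [2.57, 2.57, 3.01, 3.14, 3.14, 3.14].

### API

Orientations are given as a unit quaternion [x, y, z, w].
In Python, from bench import bot gives the robot as it stands. The module is installed in compiled form; this text tells all that it offers.
- The arm moves only by the tool carry_out, never from a script. Its argument "increments" is text: rows parted by semicolons, each of 5 numbers parted by spaces: the opening, from -1 (shut) to 1 (fully open), then the shift along the tool's x, y, z each as a share of 600 mm, from -1 to 1, then the turn about the tool's z as a share of 2 rad, from -1 to 1. A call has 1 to 5 rows; each row is the pose to reach, as a shift and turn from the pose commanded when the call began, along the tool's axes at that moment; what a row does not reach only later rows make up. A row lasts 1/12 s, in which the tool goes at most 41.7 mm and 7.16 degrees, less where a joint would pass 70% of its speed; a pose out of reach is approached as far as the arm can. A call with a number of a shift or a turn outside -1 to 1 is refused whole. A call with a gripper value outside its range is refused whole. The fingers move at their own pace and stop on an object; "force" is the grip in N (left out, the last holds). Time passes only in rows, so rows that repeat a pose let the fingers close. It gives the time, the measured TCP pose, the force, the opening and the grip force at its end, in the units of the state.
- bot.read_state(): the state, without advancing time (a new reading comes with each control period).
- bot.read_camera(name): name is "side" or "top" or "wrist"; returns (picture, depth): 420x560x3 uint8, red, green, blue; 420x560 float32, m along the optical axis (not along the pixel's ray), 0 where there is no reading.
- bot.camera_model(name): a dict with "intrinsics" (3x3 intrinsics, pixels), "k1" (the pictures are not rectified: a ray, as slopes to the right and down, at radius r is drawn at 1 + k1 r^2 times it, then the intrinsics apply), "cam_to_world" (4x4, takes a point from camera to world coordinates). Camera axes: x right, y up, looking along -z (the intrinsics and any distortion apply to the point x, -y, -z); pixel columns grow to the right and rows downward; lengths in m; the calibration is good to about 2 mm. A picture is of the moment at which its call begins: read the wrist's pose just before it. camera_model takes no time and is no camera call; for the wrist camera it gives the pose at the moment of the call.
- bot.finish_job(): hands the job in; it is judged then, once.
The state is a dict: "time": time; "q": joint angles; "joint_velocities": joint speeds; "joint_torque": joint torques, N m; "position": TCP position; "orientation": TCP orientation; "ft_force": force on the tool from outside, world axes, zero at the start; "moment": the same for the moment, N m; "opening": opening from 0.0 (shut) to 1.0 (fully open); "grip_force": force on a finger pad.
Only numpy, scipy, OpenCV 4.12 (cv2) and the standard library are available. Lean on these libraries where they do the work, as an engineer would, in place of code of your own. Each camera call takes 0.05 s, during which the arm holds its last target. There are 200 camera calls.

### The job

Get the sewing tin ready for work: first hang the wooden stick that lies across the open tin on the peg of the stand, by the hole in its end, and let go of it. Then bring the nested pair of lids over together by the tall stem, set the pair squarely on the tin without dropping it, and let go of it; after that take the outer lid by its collar and lift it alone straight off, leaving the inner lid seated and undisturbed on the tin. Finish while still holding the outer lid, level and motionless, well clear above the top of the stem; leave the mug and the tape roll where they are.

Things in the scene. Friction and masses are not known exactly. Their poses are not given: they have to be found in the camera images.
- stick: wooden stick, a bar 190 long (x), 18 wide (y), 26 high (z), about 70 g, lying level across the tin's rim on its narrow side. Origin: middle of its underside, under the centre of mass. A 15 mm round hole passes through along its y near the +x end (point eye). Gripped at the middle by its y faces it can be threaded on the peg level; let go, it swings down and hangs, +x end up.
- eye (a point): centre of the hole in the stick, at x = +79, y = 0, z = 13 mm of the stick
- stand: fixed stand: round steel foot of 90 mm diameter, 12 high; upright steel post of 14 mm diameter up to z = 246; one straight round steel peg of 7 mm diameter, 75 long, pointing from the post to the stand's -x side (roughly to the robot), sloping up 15 degrees to its free tip. Origin: centre of the foot's underside.
- peg_root (a point): root of the peg, on the axis of the post, 240 mm above the stand's underside
- peg_tip (a point): free tip of the peg, on its axis, 72 mm from the root horizontally (to the stand's -x) and 19 mm higher
- tin: fixed round open metal tin, outer diameter 140, wall 4 (inner diameter 132), height 60 mm. Origin: centre of its underside, on the worktop. It holds a few thread reels, lower than 30 mm.
- inner_lid: wooden lid, about 0.25 kg. Origin: centre of its underside. Plug of 127 mm diameter (123 at the bottom), z 0 to 10, enters the tin; disc of 144, z 10 to 16, rests on the tin's rim (origin then 50 mm above the tin's); plain round stem of 18 on the axis, z 16 to 93, to carry it by. At the start it stands on the worktop under the outer lid.
- outer_lid: metal lid, about 0.22 kg, 156 mm diameter, lying loose on the inner lid (3 mm play), so lifting the stem takes both. Origin: on its axis where it rests on the inner disc (z = 16 of the inner lid). Skirt down to z = -5; flat top at z = 13; round collar (its handle), 50 outer, 40 inner diameter, z 13 to 38. The stem passes through and stands 39 mm above the collar.
- mug: white mug, 76 mm diameter, 90 mm high, bystander; origin at the centre of its underside
- tape_roll: roll of brown tape lying flat, 80 mm diameter, 19 mm high, bystander; origin at the centre of its underside

How it is judged:
By the outcome, as a careful person would: the job done as asked, in the order asked, and still so for the second after the job is handed in, while the arm keeps its last pose, push and grip.
It also fails if it takes over 72 s, if anything falls off the work surface, if the arm or the gripper's body presses on something with over 40 N, if the wrist force passes 120 N, or if a joint passes its speed limit or range.

## Working session

There is one attempt and no reset: what is moved stays moved. The work goes in short steps, Python scripts to look and compute and a tool call to move; the robot and the scene stay as the last step left them, time stands still between calls to the robot, and variables do not carry over. Pictures are saved under pics/ and viewed, at most 10 in all, crops included, and the job is handed in when it is done.

Besides the shell and the picture viewer there is one more tool, called after "Emit:" as name(argument=value, ...) on one line, values as JSON. carry_out: Moves the arm, as the interface text tells. Shift numbers are shares of 600 mm and turn numbers shares of 2 rad, none past 1 either way. Its arguments: {"type":"object","properties":{"increments":{"type":"string"},"force":{"type":"number"}},"required":["increments"]}

```bash
mkdir -p pics; cat > h.py <<'E'
import numpy as np, cv2
from bench import bot
from scipy.spatial.transform import Rotation as R
def cloud(name):
    m=bot.camera_model(name); pic,d=bot.read_camera(name)
    return pic,d,m
def rays(m,uv):
    K=np.array(m['intrinsics'],float); uv=np.atleast_2d(np.array(uv,float))
    p=np.c_[(uv[:,0]-K[0,2])/K[0,0],(uv[:,1]-K[1,2])/K[1,1]]
    s=p.copy()
    for _ in range(20): s=p/(1+m['k1']*(s**2).sum(1))[:,None]
    T=np.array(m['cam_to_world'])
    d=np.c_[s[:,0],-s[:,1],-np.ones(len(s))]
    return T[:3,3],d@T[:3,:3].T
def world(m,uv,depth):
    o,d=rays(m,uv); return o+d*np.asarray(depth).reshape(-1,1)
def onplane(m,uv,z):
    o,d=rays(m,uv); return o+d*((z-o[2])/d[:,2])[:,None]
def xyz(m,d):
    v,u=np.mgrid[0:d.shape[0],0:d.shape[1]]
    P=world(m,np.c_[u.ravel(),v.ravel()],d.ravel()).reshape(*d.shape,3)
    P[d==0]=np.nan; return P
def save(pic,n): cv2.imwrite('pics/'+n+'.png',pic[:,:,::-1])
E
python3 - <<'E'
from h import *
import pickle
print(bot.read_state())
print(bot.grip_point_offset)
D={}
for n in('top','side'):
    pic,d,m=cloud(n); D[n]=(pic,d,m); save(pic,n); print(n,np.round(m['cam_to_world'],3).tolist(),m['k1'],np.array(m['intrinsics']).tolist())
pickle.dump(D,open('d.pkl','wb'))
E
```

```text
{'time': 0.0, 'q': array([ 9.96718981e-01,  1.81539295e-01,  1.60802827e+00,  3.71419892e-05,
        1.35381678e+00, -2.06263704e-01]), 'joint_velocities': array([-0.00021724,  0.00154147,  0.00099173,  0.00196825, -0.00101376,
       -0.00039309]), 'joint_torque': array([-5.27248449e-04, -4.44879448e+01, -3.51330256e+01, -3.07958080e-04,
        9.29336355e-03,  7.52057957e-06]), 'position': array([0.2063957 , 0.53607444, 0.23037535]), 'orientation': array([ 1.82875771e-01,  9.83135621e-01, -8.21623268e-04, -3.57501491e-04]), 'ft_force': array([-0.51297249,  1.61667739, -0.36297462]), 'moment': array([-0.00525505, -0.04930036, -0.02353333]), 'grip_force': 0.0, 'opening': 0.9976936445088752}
0.0187
top [[-0.078, 0.975, -0.207, 0.422], [-0.997, -0.075, 0.019, 0.009], [0.003, 0.208, 0.978, 0.989], [0.0, 0.0, 0.0, 1.0]] -0.1075492163209075 [[438.3923818983114, 0.0, 279.19191269246176], [0.0, 438.3923818983114, 199.3471703079383], [0.0, 0.0, 1.0]]
side [[-0.961, 0.204, -0.186, 0.463], [-0.276, -0.713, 0.645, 0.486], [-0.001, 0.671, 0.742, 0.732], [0.0, 0.0, 0.0, 1.0]] 0.04031016038162398 [[403.31533005850184, 0.0, 271.87322215701744], [0.0, 403.31533005850184, 206.1339602234077], [0.0, 0.0, 1.0]]
```

View pics/top.png

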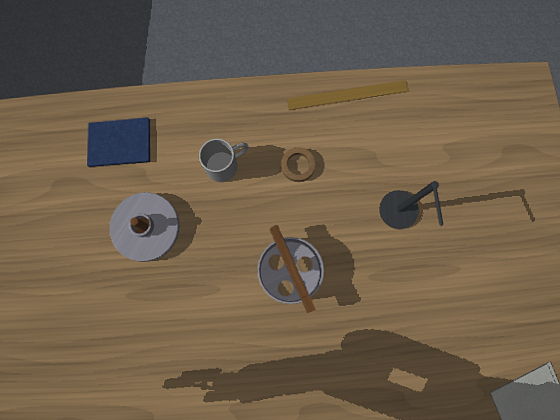

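View pics/side.png

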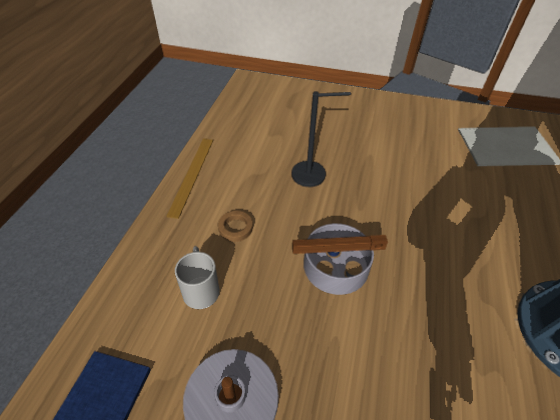

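The top view shows the tin at (291,270) with the stick from (275,228) to (311,310). The lids are at (144,227), the foot at (399,210) and the peg from (435,185) to (440,224). In the side view the hole seems to be at the right end of the stick, around (376,242), which is the end nearer the robot.

```bash
python3 - <<'E'
from h import *
import pickle
D=pickle.load(open('d.pkl','rb'))
def circ(p):
    A=np.c_[2*p[:,:2],np.ones(len(p))]; s=np.linalg.lstsq(A,(p[:,:2]**2).sum(1),rcond=None)[0]
    return s[:2],np.sqrt(s[2]+s[:2]@s[:2])
for n in('top','side'):
    pic,d,m=D[n]; P=xyz(m,d); hsv=cv2.cvtColor(pic,cv2.COLOR_RGB2HSV)
    if n=='top':
        rg=dict(stick=(215,260,322,325),lid=(180,100,270,190),stem=(210,125,240,160),foot=(180,370,240,425),peg=(175,425,232,450))
    else:
        rg=dict(stick=(228,285,258,392),lid=(340,170,420,290),stem=(370,210,410,250),foot=(155,285,190,330),peg=(85,310,115,356))
    for k,(a,b,c,e) in rg.items():
        Q=P[a:c,b:e].reshape(-1,3); H=hsv[a:c,b:e].reshape(-1,3)
        z=Q[:,2]
        if k=='stick':
            s=(z>.072)&(z<.11)
            q=Q[s]; r=cv2.minAreaRect((q[:,:2]*1000).astype(np.float32)); print(n,k,s.sum(),np.percentile(z[s],[5,50,95]).round(4),[np.round(x,1) for x in r])
        elif k=='lid':
            s=(z>.02)&(z<.036); q=Q[s]
            (c2,r2)=cv2.minEnclosingCircle((q[:,:2]*1000).astype(np.float32)); print(n,k,s.sum(),np.percentile(z[s],[5,50,95]).round(4),np.round(c2,1),r2)
        elif k=='stem':
            for lo,hi in((.048,.06),(.084,.1)):
                s=(z>lo)&(z<hi); q=Q[s]; 
                if s.sum(): print(n,k,s.sum(),np.median(z[s]).round(4),(q[:,:2].mean(0)*1000).round(1),cv2.minEnclosingCircle((q[:,:2]*1000).astype(np.float32)))
        elif k=='foot':
            s=(z>.006)&(z<.02)&(H[:,2]<90); q=Q[s]; c2=cv2.minEnclosingCircle((q[:,:2]*1000).astype(np.float32)); print(n,k,s.sum(),np.median(z[s]).round(4),c2)
        else:
            s=(z>.225)&(z<.28); q=Q[s]; print(n,k,s.sum()); i=np.argsort(q[:,0]); print((q[i][::max(1,len(i)//14)]*1000).round(0).tolist())
    # tin rim
    reg=(slice(230,315),slice(250,335)) if n=='top' else (slice(215,300),slice(295,380))
    Q=P[reg].reshape(-1,3); s=(abs(Q[:,2]-.06)<.005); q=Q[s]; print(n,'tin',s.sum(),cv2.minEnclosingCircle((q[:,:2]*1000).astype(np.float32)),circ(q))
E
python3 - <<'E'
import cv2
a=cv2.imread('pics/side.png')
b=cv2.imread('pics/top.png')
x=cv2.resize(a[215:275,280:400],None,fx=6,fy=5,interpolation=cv2.INTER_CUBIC)
y=cv2.resize(a[80:125,300:360],None,fx=6,fy=6,interpolation=cv2.INTER_CUBIC)
z=cv2.resize(b[172:232,415:450],None,fx=4.5,fy=4.5,interpolation=cv2.INTER_CUBIC)
import numpy as np
o=np.zeros((590,720,3),'uint8');o[:300,:720]=x;o[300:570,:360]=y;o[300:570,400:400+z.shape[1]]=z
cv2.imwrite('pics/c1.png',o)
E
```

```text
top stick 831 [0.0838 0.0867 0.0894] [array([469.1, -24.3]), array([188.5,  19.6]), np.float64(19.4)]
top lid 3310 [0.0271 0.0304 0.0333] [587.5 297.3] 78.6497802734375
top stem 171 0.0546 [586.2 293.5] ((588.2202758789062, 295.6935119628906), 25.00251007080078)
top stem 55 0.0936 [587.9 296.4] ((587.865478515625, 297.37353515625), 8.533547401428223)
top foot 1048 0.0124 ((585.328125, -282.3700866699219), 45.04660415649414)
top peg 220
[[512.0, -279.0, 263.0], [517.0, -274.0, 262.0], [524.0, -280.0, 261.0], [529.0, -281.0, 259.0], [536.0, -276.0, 257.0], [542.0, -278.0, 257.0], [548.0, -281.0, 253.0], [556.0, -283.0, 251.0], [563.0, -280.0, 251.0], [572.0, -280.0, 244.0], [579.0, -281.0, 229.0], [582.0, -282.0, 248.0], [584.0, -277.0, 247.0], [586.0, -278.0, 245.0], [589.0, -284.0, 247.0]]
top tin 361 ((464.498046875, -16.870960235595703), 82.29435729980469) (array([ 0.466357  , -0.02174678]), np.float64(0.06715124110796838))
side stick 988 [0.0739 0.0837 0.0862] [array([469.2, -24.1]), array([191.9,  20.8]), np.float64(19.8)]
side lid 4750 [0.0259 0.028  0.0302] [589.7 295.2] 77.86119079589844
side stem 336 0.0526 [587.8 298.8] ((588.742919921875, 295.92352294921875), 25.240863800048828)
side stem 121 0.0915 [589.7 297.4] ((590.40478515625, 296.5294189453125), 8.862994194030762)
side foot 599 0.0102 ((586.3088989257812, -281.7788391113281), 46.82441329956055)
side peg 170
[[510.0, -281.0, 258.0], [519.0, -279.0, 260.0], [527.0, -280.0, 254.0], [533.0, -276.0, 255.0], [539.0, -278.0, 253.0], [546.0, -280.0, 253.0], [555.0, -282.0, 250.0], [563.0, -281.0, 249.0], [572.0, -284.0, 246.0], [579.0, -279.0, 240.0], [581.0, -281.0, 234.0], [584.0, -279.0, 240.0], [586.0, -280.0, 241.0], [589.0, -281.0, 243.0], [591.0, -281.0, 245.0]]
side tin 512 ((470.55657958984375, -18.91254997253418), 86.59120178222656) (array([ 0.46708792, -0.02109126]), np.float64(0.06420189344718469))
```

View pics/c1.png

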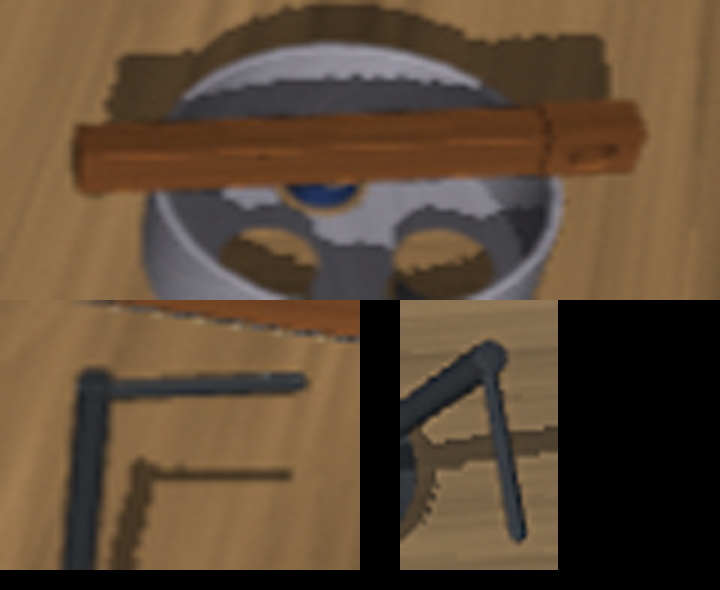

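Emit:
carry_out(increments="0 -0.745 -0.713 0 0; 0 -0.745 -0.713 0 0; 0 -0.745 -0.713 0 0; 0 -0.745 -0.713 0 0; 0 -0.745 -0.713 0 0", force=40)

```text
time: 0.52
position: [0.2953, 0.3463, 0.2308]
orientation: [0.182, 0.983, -0.0, -0.0]
ft_force: [0.9, -0.1, 0.4]
opening: 0.497
grip_force: 0.0
```

```bash
cat >> h.py <<'E'
def rel(x=None,y=None,z=None,head=None):
    """head: desired world heading (deg) of tool y, mod 180"""
    s=bot.read_state(); p=s['position']; Rm=R.from_quat(s['orientation']).as_matrix()
    t=np.array([p[i] if v is None else v for i,v in enumerate((x,y,z))])
    sh=Rm.T@(t-p)/0.6
    h=np.degrees(np.arctan2(Rm[1,1],Rm[0,1]))
    print('t',round(s['time'],2),'pos',(p*1e3).round(1),'headY',h.round(2),'q',s['q'].round(2),'F',s['ft_force'].round(1),'open',round(s['opening'],3),'grip',round(s['grip_force'],1),'tilt',Rm[:2,2].round(4))
    print('shift',sh.round(4))
    if head is not None:
        d=(head-h+90)%180-90
        print('turn shares',[round(float(np.radians(-a)/2),4) for a in (d,d-180,d+180)])
E
python3 -c "
from h import *
rel(.4692,-.0242,.23,109.6)"
```

```text
t 0.52 pos [295.3 346.3 230.8] headY 68.98 q [ 0.6  -0.1   1.9  -0.    1.34 -0.6 ] F [ 0.9 -0.1  0.4] open 0.497 grip 0.0 tilt [-0.0004 -0.0004]
shift [-0.4919 -0.4724  0.0015]
turn shares [-0.3544, 1.2163, -1.9252]
```

Emit:
carry_out(increments="0 -0.492 -0.472 0 0; 0 -0.492 -0.472 0 0; 0 -0.492 -0.472 0 0; 0 -0.492 -0.472 0 0; 0 -0.492 -0.472 0 0")

```text
time: 0.93
position: [0.3839, 0.1575, 0.2312]
orientation: [0.183, 0.983, 0.0, 0.0]
ft_force: [0.2, 0.9, 0.3]
opening: 0.498
grip_force: 0.0
```

Emit:
carry_out(increments="0 -0.241 -0.231 0 0; 0 -0.241 -0.231 0 0; 0 -0.241 -0.231 0 0; 0 -0.241 -0.231 0 0; 0 -0.241 -0.231 0 0")

```text
time: 1.35
position: [0.4695, -0.0248, 0.2312]
orientation: [0.184, 0.983, -0.0, 0.0]
ft_force: [0.3, -0.2, 0.8]
opening: 0.5
grip_force: 0.0
```

Emit:
carry_out(increments="0 0 0 0 1; 0 0 0 0 1; 0 0 0 0 1; 0 0 0 0 1; 0 0 0 0 1")

```text
time: 1.77
position: [0.4686, -0.022, 0.2308]
orientation: [0.479, 0.878, -0.0, -0.0]
ft_force: [-0.8, -0.0, 0.1]
opening: 0.501
grip_force: 0.0
```

Emit:
carry_out(increments="0 0 0 0 1; 0 0 0 0 1; 0 0 0 0 1; 0 0 0 0 1; 0 0 0 0 1")

```text
time: 2.18
position: [0.4686, -0.0218, 0.2309]
orientation: [0.726, 0.688, -0.0, -0.0]
ft_force: [-1.0, -0.3, 0.1]
opening: 0.499
grip_force: 0.0
```

Emit:
carry_out(increments="0 0 0 0 1; 0 0 0 0 1; 0 0 0 0 1; 0 0 0 0 1; 0 0 0 0 1")

```text
time: 2.6
position: [0.4686, -0.0218, 0.2309]
orientation: [0.902, 0.432, -0.0, -0.0]
ft_force: [0.0, 0.9, -0.6]
opening: 0.498
grip_force: 0.0
```

```bash
python3 -c "
from h import *
rel(.4692,-.0242,.23,109.6)
pic,d,m=cloud('wrist'); save(pic,'w1')
import pickle; pickle.dump((pic,d,m),open('w1.pkl','wb'))
P=xyz(m,d); z=P[...,2]; s=(z>.074)&(z<.1); q=P[s]
print(s.sum(),np.median(q[:,2]),cv2.minAreaRect((q[:,:2]*1000).astype(np.float32)))
"
```

```text
t 2.6 pos [468.6 -21.8 230.9] headY -38.86 q [-0.3  -0.06  1.86  0.    1.34  0.38] F [ 0.   0.9 -0.6] open 0.498 grip 0.0 tilt [-0.0008  0.0003]
shift [-0.0024  0.0033  0.0015]
turn shares [0.2753, 1.8461, -1.2955]
5370 0.08515794709033447 ((515.646484375, -155.86126708984375), (190.307861328125, 294.38623046875), 19.6973876953125)
```

View pics/w1.png

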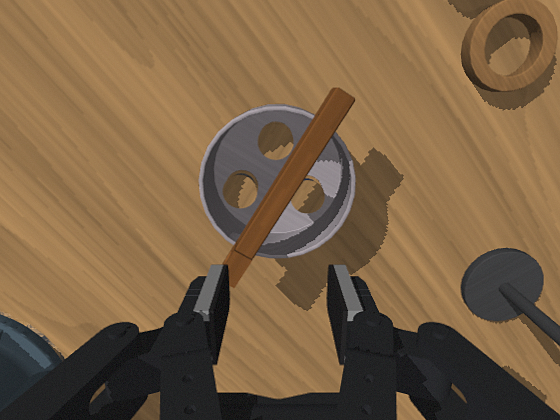

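The wrist view shows the tin centred near (277,180), with the stick running from (343,95) to (232,280) and its eye end partly behind the left finger. The fingers are still above it.

```bash
cat > fit.py <<'E'
from h import *
from scipy.optimize import least_squares
def tinfit(P,c0,zr=(.056,.064)):
    z=P[...,2]; q=P[(z>zr[0])&(z<zr[1])&(np.hypot(P[...,0]-c0[0],P[...,1]-c0[1])<.08)&(np.hypot(P[...,0]-c0[0],P[...,1]-c0[1])>.056)]
    f=lambda c:np.hypot(q[:,0]-c[0],q[:,1]-c[1])-.068
    r=least_squares(f,c0,loss='soft_l1',f_scale=.001)
    return r.x,len(q),np.abs(f(r.x)).mean()
def stickfit(P,c0,zr=(.074,.1)):
    z=P[...,2]; s=(z>zr[0])&(z<zr[1])&(np.hypot(P[...,0]-c0[0],P[...,1]-c0[1])<.12)
    n,l,st,_=cv2.connectedComponentsWithStats(s.astype(np.uint8)); k=1+np.argmax(st[1:,4]); q=P[l==k]
    return len(q),np.median(q[:,2]),cv2.minAreaRect((q[:,:2]*1000).astype(np.float32))
def pegfit(P,H):
    z=P[...,2]; q=P[(z>.225)&(z<.28)&(abs(P[...,1]+.28)<.02)&(P[...,0]>.5)&(P[...,0]<.57)]
    c=np.median(q,0); 
    a=np.polyfit(q[:,0],q[:,1],1); b=np.polyfit(q[:,0],q[:,2],1)
    return len(q),'xmin',np.percentile(q[:,0],2),'dy/dx',a[0],'y@.513',np.polyval(a,.513),'y@.585',np.polyval(a,.585),'dz/dx',b[0],'z@.513',np.polyval(b,.513)
if __name__=='__main__':
    import pickle
    D=pickle.load(open('d.pkl','rb')); D['w']=pickle.load(open('w1.pkl','rb'))
    for n in D:
        P=xyz(D[n][2],D[n][1]); print(n,tinfit(P,np.array([.4665,-.0215])),stickfit(P,(.469,-.024)))
        if n!='w': print(pegfit(P,0))
E
python3 fit.py
```

```text
top (array([ 0.46639371, -0.02173238]), 345, np.float64(0.0012099952550304082)) (827, np.float64(0.08667967688287193), ((469.05029296875, -24.268218994140625), (188.53262329101562, 19.562917709350586), 19.390804290771484))
(133, 'xmin', np.float64(0.5121949947457937), 'dy/dx', np.float64(-0.07875313479085096), 'y@.513', np.float64(-0.2761884781337013), 'y@.585', np.float64(-0.28185870383864253), 'dz/dx', np.float64(-0.2549477595494257), 'z@.513', np.float64(0.26251416034263786))
side (array([ 0.46730226, -0.02120798]), 360, np.float64(0.0016283471071426618)) (938, np.float64(0.0839420885706007), ((469.23834228515625, -24.06867218017578), (191.94041442871094, 20.752851486206055), 19.833953857421875))
(94, 'xmin', np.float64(0.5121647098764688), 'dy/dx', np.float64(-0.07631503794183227), 'y@.513', np.float64(-0.27684652964200734), 'y@.585', np.float64(-0.28234121237381926), 'dz/dx', np.float64(-0.26357741922003813), 'z@.513', np.float64(0.26013816349713526))
w (array([ 0.46698403, -0.02310104]), 2063, np.float64(0.0011815326943325243)) (5011, np.float64(0.0851449796596106), ((469.12115478515625, -25.88542938232422), (190.30604553222656, 18.41509246826172), 19.638748168945312))
```

Emit:
carry_out(increments="0 -0.001 0.004 0.18 0.275; 0 -0.001 0.004 0.18 0.275; 0 -0.001 0.004 0.18 0.275; 0 -0.001 0.004 0.18 0.275; 0 -0.001 0.004 0.18 0.275")

```text
time: 3.07
position: [0.4683, -0.0233, 0.1206]
orientation: [0.985, 0.172, -0.003, -0.001]
ft_force: [0.6, -0.1, 0.4]
opening: 0.499
grip_force: 0.0
```

```bash
python3 -c "
from h import *
rel(.4692,-.0242,.057,109.6)
"
```

```text
t 3.07 pos [468.3 -23.3 120.6] headY -70.21 q [-0.3   0.08  1.96  0.    1.1   0.92] F [ 0.6 -0.1  0.4] open 0.499 grip 0.0 tilt [-0.0054  0.0017]
shift [0.0014 0.0023 0.1061]
turn shares [0.0017, 1.5724, -1.5691]
```

Emit:
carry_out(increments="0 0.001 0.003 0.107 0.002; 0 0.001 0.003 0.107 0.002; 0 0.001 0.003 0.107 0.002; 0 0.001 0.003 0.107 0.002; -1 0.001 0.003 0.107 0.002", force=45)

```text
time: 3.48
position: [0.4723, -0.0256, 0.0601]
orientation: [0.985, 0.172, 0.0, 0.0]
ft_force: [0.3, -0.1, 0.0]
opening: 0.371
grip_force: 0.0
```

Emit:
carry_out(increments="-1 0 0 0 0; -1 0 0 0 0; -1 0 0 0 0; -1 0 0 0 0; -1 0 0 0 0", force=45)

```text
time: 3.9
position: [0.4731, -0.0258, 0.0609]
orientation: [0.985, 0.172, 0.002, 0.001]
ft_force: [-0.3, -0.3, 6.4]
opening: 0.196
grip_force: 45.1
```

```bash
python3 -c "
from h import *
rel(.4692,-.0242,.25)
"
```

```text
t 3.9 pos [473.1 -25.8  60.9] headY -70.22 q [-0.31  0.19  1.98 -0.    0.96  0.92] F [-0.3 -0.3  6.4] open 0.196 grip 45.1 tilt [ 0.0034 -0.0011]
shift [-0.0044 -0.004  -0.3152]
```

Emit:
carry_out(increments="-1 0 0 -0.33 0; -1 0 0 -0.33 0; -1 0 0 -0.33 0; -1 0 0 -0.33 0; -1 0 0 -0.33 0")

```text
time: 4.32
position: [0.4723, -0.0255, 0.2616]
orientation: [0.985, 0.172, 0.002, 0.001]
ft_force: [1.2, 0.3, 0.3]
opening: 0.203
grip_force: 44.2
```

Emit:
carry_out(increments="-1 0 0 0 -0.574; -1 0 0 0 -0.574; -1 0 0 0 -0.574; -1 0 0 0 -0.574; -1 0 0 0 -0.574")

```text
time: 4.73
position: [0.4716, -0.0254, 0.2578]
orientation: [0.883, 0.469, 0.0, 0.0]
ft_force: [-0.7, -1.0, -0.9]
opening: 0.202
grip_force: 44.2
```

Emit:
carry_out(increments="-1 0 0 0 -0.262; -1 0 0 0 -0.262; -1 0 0 0 -0.262; -1 0 0 0 -0.262; -1 0 0 0 -0.262")

```text
time: 5.15
position: [0.4716, -0.0253, 0.2576]
orientation: [0.732, 0.681, 0.0, 0.0]
ft_force: [-0.3, 0.2, -0.7]
opening: 0.203
grip_force: 44.2
```

```bash
python3 -c "
from h import *
rel(.48,-.2,.25,-4.4)
"
```

```text
t 5.15 pos [471.6 -25.3 257.6] headY -4.12 q [-0.31 -0.08  1.83  0.    1.4  -0.23] F [-0.3  0.2 -0.7] open 0.203 grip 44.2 tilt [ 0.0009 -0.0003]
shift [-0.2894  0.0349  0.0128]
turn shares [0.0025, 1.5733, -1.5683]
```

```bash
python3 -c "
from h import *
rel(.4894,-.192,.256,-4.4)
"
```

```text
t 5.15 pos [471.6 -25.3 257.6] headY -4.12 q [-0.31 -0.08  1.83  0.    1.4  -0.23] F [-0.3  0.2 -0.7] open 0.203 grip 44.2 tilt [ 0.0009 -0.0003]
shift [-0.2749  0.0496  0.0028]
turn shares [0.0025, 1.5733, -1.5683]
```

Emit:
carry_out(increments="-1 -0.275 0.049 0.003 0.002; -1 -0.275 0.049 0.003 0.002; -1 -0.275 0.049 0.003 0.002; -1 -0.275 0.049 0.003 0.002; -1 -0.275 0.049 0.003 0.002")

```text
time: 5.57
position: [0.4883, -0.1987, 0.2557]
orientation: [0.738, 0.675, -0.001, 0.002]
ft_force: [0.0, -0.4, -0.6]
opening: 0.202
grip_force: 44.2
```

Emit:
carry_out(increments="-1 0 0 0 0")

```text
time: 5.65
position: [0.488, -0.1942, 0.2553]
orientation: [0.737, 0.676, -0.0, -0.0]
ft_force: [-0.3, 1.2, -0.8]
opening: 0.2
grip_force: 44.2
```

```bash
python3 -c "
from h import *
import pickle
rel(.4894,-.192,.256,-4.4)
W={}
for n in('top','side','wrist'):
    W[n]=cloud(n)
pickle.dump(W,open('w2.pkl','wb'))
a=W['side'][0][70:140,260:400]; b=W['top'][0][150:250,380:480]
o=np.zeros((600,800,3),'uint8')
o[:280,:560]=cv2.resize(a,(560,280),interpolation=cv2.INTER_CUBIC)
o[300:600,:300]=cv2.resize(b,(300,300),interpolation=cv2.INTER_CUBIC)
o[300:600,350:750]=cv2.resize(W['wrist'][0],(400,300))
save(o,'c2')
P=xyz(W['side'][2],W['side'][1]); z=P[...,2]
"
```

```text
t 5.65 pos [ 488.  -194.2  255.3] headY -5.0 q [-0.61  0.05  1.7  -0.    1.39 -0.52] F [-0.3  1.2 -0.8] open 0.2 grip 44.2 tilt [-0.0001  0.    ]
shift [ 0.0039  0.0021 -0.0012]
turn shares [-0.0052, 1.5656, -1.576]
```

View pics/c2.png

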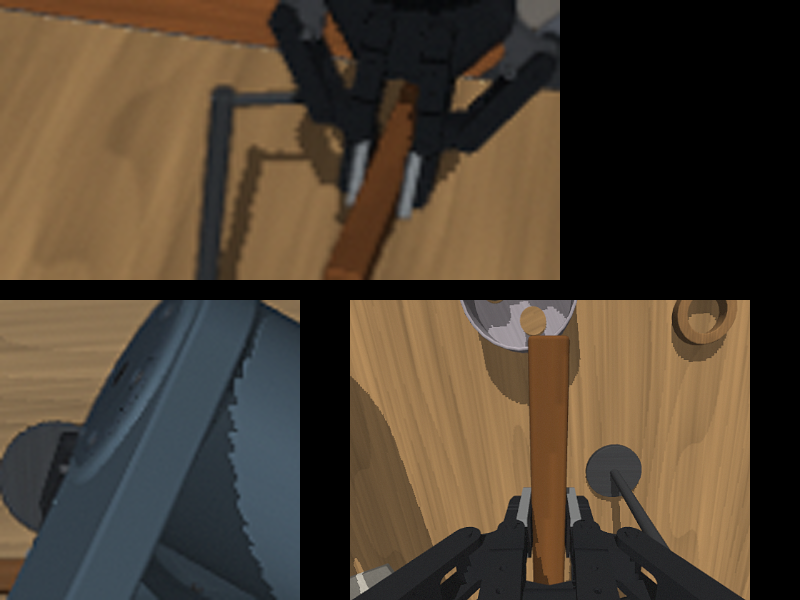

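The side crop shows the stick held level with its eye end beyond the fingers, and the gripper hides the peg tip. The arm blocks the top camera completely. The wrist view shows only the plain end. I'll measure the stick in the side and wrist depth.

```bash
python3 -c "
from h import *
import pickle
W=pickle.load(open('w2.pkl','rb'))
for n in('side','wrist'):
    pic,d,m=W[n]; P=xyz(m,d); hsv=cv2.cvtColor(pic,cv2.COLOR_RGB2HSV)
    s=(hsv[...,0]<14)&(hsv[...,1]>130)&(P[...,2]>.235)&(P[...,2]<.3)&(abs(P[...,0]-.487)<.04)
    k,l,st,_=cv2.connectedComponentsWithStats(s.astype(np.uint8)); q=np.concatenate([P[l==i] for i in range(1,k) if st[i,4]>15])
    t=q[q[:,2]>.262]
    print(n,len(q),cv2.minAreaRect((t[:,:2]*1000).astype(np.float32)),'y range',np.percentile(q[:,1],[0,.5,2,98,99.5,100]).round(4))
    a=np.polyfit(t[:,1],t[:,2],1); print('top: dz/dy',a[0],'z@-.194',np.polyval(a,-.194),'z@-.27',np.polyval(a,-.27))
    for y in np.arange(-.29,-.09,.02):
        r=t[abs(t[:,1]-y)<.01]
        if len(r)>5: print(round(y,3),len(r),'x',np.percentile(r[:,0],[3,97]).round(4),'z',np.median(r[:,2]).round(4))
"
```

```text
side 530 ((489.0577392578125, -180.4573516845703), (161.7149658203125, 18.06092071533203), 85.36625671386719) y range [-0.2613 -0.2582 -0.2502 -0.1009 -0.0998 -0.0987]
top: dz/dy -0.04022233421047421 z@-.194 0.27928479366642417 z@-.27 0.2823416910664202
-0.25 21 x [0.4838 0.4916] z 0.2793
-0.23 37 x [0.4814 0.4938] z 0.2794
-0.21 45 x [0.4816 0.4956] z 0.2793
-0.19 51 x [0.4822 0.497 ] z 0.2796
-0.17 64 x [0.4812 0.4973] z 0.2796
-0.15 61 x [0.4825 0.4987] z 0.2793
-0.13 78 x [0.4839 0.5011] z 0.2794
-0.11 144 x [0.4862 0.5033] z 0.2763
wrist 4236 ((490.4228515625, -167.1572723388672), (131.42160034179688, 17.988920211791992), 85.38456726074219) y range [-0.233  -0.2308 -0.2285 -0.1038 -0.1026 -0.1021]
top: dz/dy -0.002907924931828509 z@-.194 0.27952751241094886 z@-.27 0.27974851470576784
-0.23 228 x [0.4768 0.4937] z 0.2796
-0.21 331 x [0.478  0.4916] z 0.2796
-0.19 314 x [0.4795 0.4972] z 0.2795
-0.17 408 x [0.4814 0.4989] z 0.2795
-0.15 646 x [0.483  0.4999] z 0.2794
-0.13 1123 x [0.4852 0.5015] z 0.2794
-0.11 1186 x [0.4865 0.5033] z 0.2793
```

Emit:
carry_out(increments="-1 0.001 0.012 0.003 0; -1 0.002 0.024 0.006 0; -1 0.002 0.036 0.0095 0; -1 0.002 0.048 0.0125 0; -1 0.002 0.058 0.0153 0")

```text
time: 6.22
position: [0.524, -0.1933, 0.2457]
orientation: [0.735, 0.678, -0.0, -0.0]
ft_force: [-1.1, 0.9, -0.3]
opening: 0.201
grip_force: 44.2
```

Emit:
carry_out(increments="-1 0 0 0 0")

```text
time: 6.3
position: [0.5241, -0.1934, 0.2454]
orientation: [0.735, 0.678, 0.0, -0.0]
ft_force: [0.5, -0.2, -0.6]
opening: 0.202
grip_force: 44.2
```

```bash
python3 -c "
from h import *
import pickle
rel()
print(bot.read_state()['moment'])
pic,d,m=cloud('side'); save(cv2.resize(pic[60:150,270:390],(800,600),interpolation=cv2.INTER_CUBIC),'c3')
"
```

```text
t 6.3 pos [ 524.1 -193.4  245.4] headY -4.59 q [-0.57  0.13  1.63  0.    1.38 -0.49] F [ 0.5 -0.2 -0.6] open 0.202 grip 44.2 tilt [-0.0003  0.0006]
shift [0. 0. 0.]
[0.04356737 0.03344259 0.01911327]
```

View pics/c3.png

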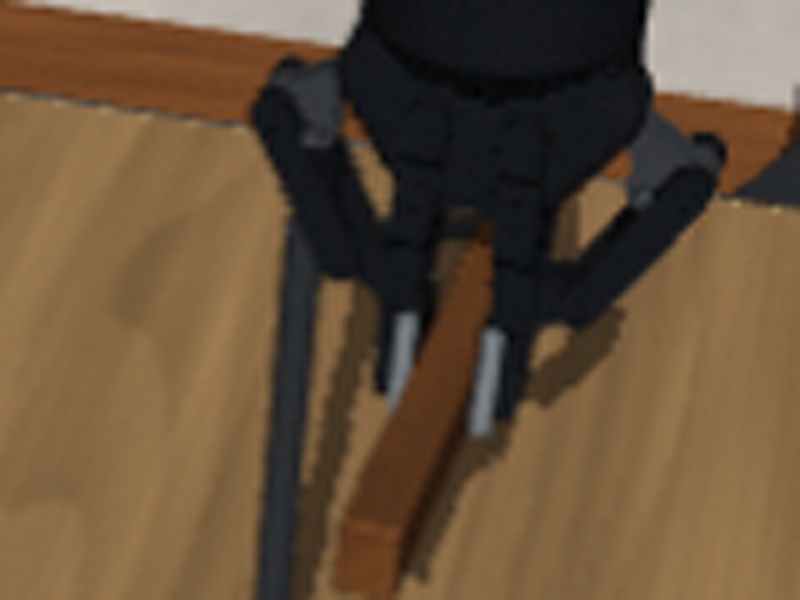

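The stick sits unmoved in the fingers beside the post and there is no contact force. I'll keep threading down the slope.

Emit:
carry_out(increments="-1 0 0.012 0.003 0; -1 0 0.024 0.006 0; -1 0 0.036 0.009 0; -1 0 0.048 0.012 0; -1 0 0.06 0.015 0")

```text
time: 6.77
position: [0.5596, -0.1968, 0.2368]
orientation: [0.735, 0.678, 0.0, -0.0]
ft_force: [0.2, -1.1, -0.7]
opening: 0.2
grip_force: 44.2
```

Emit:
carry_out(increments="-1 0 0 0 0")

```text
time: 6.85
position: [0.5599, -0.1967, 0.2365]
orientation: [0.735, 0.678, 0.0, -0.0]
ft_force: [0.0, 0.1, 0.6]
opening: 0.201
grip_force: 44.2
```

```bash
python3 -c "
from h import *
import pickle
rel()
print(bot.read_state()['moment'])
for n in('side','wrist'):
    pic,d,m=cloud(n); P=xyz(m,d); hsv=cv2.cvtColor(pic,cv2.COLOR_RGB2HSV)
    s=(hsv[...,0]<14)&(hsv[...,1]>130)&(P[...,2]>.235)&(P[...,2]<.3)&(abs(P[...,0]-.56)<.04)
    k,l,st,_=cv2.connectedComponentsWithStats(s.astype(np.uint8)); q=np.concatenate([P[l==i] for i in range(1,k) if st[i,4]>15])
    t=q[q[:,2]>.25]
    print(n,len(q),cv2.minAreaRect((t[:,:2]*1000).astype(np.float32)),np.median(t[:,2]))
"
```

```text
t 6.85 pos [ 559.9 -196.7  236.5] headY -4.63 q [-0.54  0.22  1.55  0.    1.37 -0.46] F [0.  0.1 0.6] open 0.201 grip 44.2 tilt [-0.0001  0.0003]
shift [0. 0. 0.]
[-0.03163058  0.04487646  0.02342312]
side 468 ((561.929931640625, -174.4623565673828), (144.895751953125, 17.92315673828125), 86.0413818359375) 0.2603536408373492
wrist 4525 ((561.728515625, -171.94386291503906), (131.06100463867188, 18.190881729125977), 85.2231216430664) 0.2607352925772163
```

Emit:
carry_out(increments="0.3 0 0 0 0; 0.3 0 0 0 0; 0.3 0 0 0 0; 0.3 0 0 0 0; 0.3 0 0 0 0")

```text
time: 7.37
position: [0.5588, -0.1967, 0.2374]
orientation: [0.735, 0.678, 0.0, 0.0]
ft_force: [-0.3, 0.6, -0.1]
opening: 0.652
grip_force: 0.0
```

```bash
python3 -c "
from h import *
rel(.4,-.1,.33,0)
pic,d,m=cloud('side'); save(pic[60:300,200:440],'c4')
"
```

```text
t 7.37 pos [ 558.8 -196.7  237.4] headY -4.65 q [-0.54  0.21  1.56  0.    1.37 -0.46] F [-0.3  0.6 -0.1] open 0.652 grip 0.0 tilt [ 0.0004 -0.0002]
shift [ 0.1392 -0.2768 -0.1545]
turn shares [-0.0406, 1.5302, -1.6114]
```

View pics/c4.png

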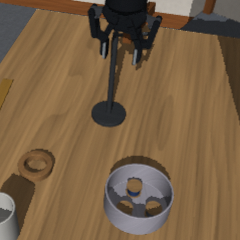

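Emit:
carry_out(increments="0.3 0 0 -0.1 0; 0.3 0 0 -0.1 0; 0.3 0 0 -0.1 0; 0.3 0 0 -0.1 0; 0.3 0 0 -0.1 0")

```text
time: 7.83
position: [0.5585, -0.1965, 0.2964]
orientation: [0.735, 0.678, -0.0, -0.0]
ft_force: [-0.4, 0.8, -1.2]
opening: 0.649
grip_force: 0.0
```

```bash
python3 -c "
from h import *
rel(.5885,.2968,.297,0)
"
```

```text
t 7.83 pos [ 558.5 -196.5  296.4] headY -4.64 q [-0.54  0.17  1.48  0.    1.48 -0.46] F [-0.4  0.8 -1.2] open 0.649 grip 0.0 tilt [-0.0008  0.0006]
shift [ 8.235e-01 -1.670e-02 -7.000e-04]
turn shares [-0.0405, 1.5303, -1.6113]
```

Emit:
carry_out(increments="0 0.823 -0.017 0 0; 0 0.823 -0.017 0 0; 0 0.823 -0.017 0 0; 0 0.823 -0.017 0 0; 0 0.823 -0.017 0 0")

```text
time: 8.25
position: [0.5704, 0.0131, 0.2953]
orientation: [0.735, 0.678, -0.001, -0.001]
ft_force: [0.2, -0.2, 0.4]
opening: 0.497
grip_force: 0.0
```

Emit:
carry_out(increments="0 0.475 -0.01 0 0; 0 0.475 -0.01 0 0; 0 0.475 -0.01 0 0; 0 0.475 -0.01 0 0; 0 0.475 -0.01 0 0")

```text
time: 8.67
position: [0.5828, 0.2212, 0.2952]
orientation: [0.735, 0.678, -0.001, -0.001]
ft_force: [0.6, -0.2, -0.5]
opening: 0.498
grip_force: 0.0
```

Emit:
carry_out(increments="0 0.128 -0.003 0.1 0; 0 0.128 -0.003 0.1 0; 0 0.128 -0.003 0.1 0; 0 0.128 -0.003 0.1 0; 0 0.128 -0.003 0.1 0")

```text
time: 9.08
position: [0.5874, 0.2956, 0.2353]
orientation: [0.735, 0.678, -0.002, -0.001]
ft_force: [0.3, -0.6, -0.1]
opening: 0.496
grip_force: 0.0
```

```bash
python3 -c "
from h import *
from fit import tinfit
import pickle
rel(.5885,.2968,.12)
W={n:cloud(n) for n in('top','side','wrist')}
pickle.dump(W,open('w3.pkl','wb'))
for n,c in W.items():
    P=xyz(c[2],c[1]); z=P[...,2]
    r=np.hypot(P[...,0]-.5885,P[...,1]-.2965)
    for lo,hi,rm in((.087,.1,.013),(.048,.06,.03),(.02,.036,.085)):
        q=P[(z>lo)&(z<hi)&(r<rm)]
        if len(q)>10: print(n,len(q),np.median(q[:,2]).round(4),cv2.minEnclosingCircle((q[:,:2]*1000).astype(np.float32)))
    if n!='wrist':
        print('tin',tinfit(P,np.array([.4667,-.0217])))
        q=P[(z>.03)&(z<.24)&(abs(P[...,0]-.55)<.06)&(abs(P[...,1]+.28)<.12)]
        print('near peg',len(q))
        hsv=cv2.cvtColor(c[0],cv2.COLOR_RGB2HSV); s=(hsv[...,0]<12)&(hsv[...,1]>140)&(z>.03)&(z<.27)&(P[...,1]<-.15)
        q=P[s]; print('stick',s.sum(), q.min(0) if len(q) else '',q.max(0) if len(q) else '')
o=np.concatenate([W['side'][0][60:260,200:440],W['top'][0][130:330,300:540]],1); save(cv2.resize(o,(800,333)),'c5')
"
```

```text
t 9.08 pos [587.4 295.6 235.3] headY -4.57 q [ 0.29  0.36  1.38 -0.    1.41  0.37] F [ 0.3 -0.6 -0.1] open 0.496 grip 0.0 tilt [-0.0033 -0.0017]
shift [0.0026 0.0023 0.1922]
top 56 0.0943 ((588.8958740234375, 296.78924560546875), 8.714927673339844)
top 172 0.0546 ((588.3446044921875, 295.4020690917969), 25.228364944458008)
top 3286 0.0304 ((587.8046875, 297.259521484375), 78.32501983642578)
tin (array([ 0.46640314, -0.02173892]), 380, np.float64(0.0012100567919394363))
near peg 683
stick 1 [ 0.5577882  -0.26202421  0.07246156] [ 0.5577882  -0.26202421  0.07246156]
side 116 0.0917 ((590.1868896484375, 296.65325927734375), 8.725465774536133)
side 337 0.0526 ((588.9703369140625, 296.2079772949219), 25.160669326782227)
side 4705 0.028 ((589.892333984375, 295.04412841796875), 77.90631866455078)
tin (array([ 0.46718063, -0.02110687]), 284, np.float64(0.0010704793806919802))
near peg 0
stick 0  
wrist 369 0.0921 ((589.6107788085938, 295.2319641113281), 9.063727378845215)
wrist 914 0.0531 ((588.690185546875, 294.69073486328125), 25.037574768066406)
wrist 16817 0.0283 ((588.6401977539062, 294.60845947265625), 78.04788970947266)
```

View pics/c5.png

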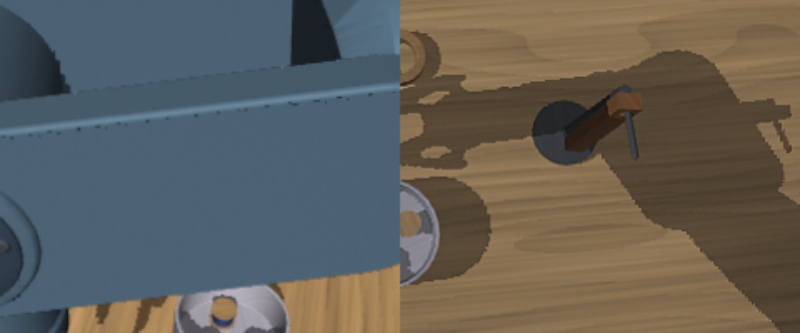

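The stick hangs from the peg by its hole, against the post, at about (625,103) in the right crop. Next I'll grip the stem.

Emit:
carry_out(increments="-0.2 0.001 0.002 0.2 0; -0.2 0.001 0.002 0.2 0; -0.2 0.001 0.002 0.2 0; -0.2 0.001 0.002 0.2 0; -0.2 0.001 0.002 0.2 0")

```text
time: 9.65
position: [0.589, 0.2948, 0.1164]
orientation: [0.736, 0.677, -0.002, -0.001]
ft_force: [0.4, 0.7, 0.6]
opening: 0.395
grip_force: 0.0
```

Emit:
carry_out(increments="-0.2 0 0 0 0")

```text
time: 9.73
position: [0.5918, 0.2961, 0.1205]
orientation: [0.736, 0.677, 0.002, 0.001]
ft_force: [-0.5, 0.8, 0.9]
opening: 0.4
grip_force: 0.0
```

```bash
python3 -c "
from h import *
rel(.5889,.2955,.060)
"
```

```text
t 9.73 pos [591.8 296.1 120.5] headY -4.71 q [ 0.28  0.47  1.46 -0.    1.2   0.37] F [-0.5  0.8  0.9] open 0.4 grip 0.0 tilt [0.0042 0.0012]
shift [-0.0016 -0.0051  0.1008]
```

Emit:
carry_out(increments="-0.2 0 0 0 0; -0.2 0 0 0 0; -0.2 0 0 0 0")

```text
time: 9.98
position: [0.5911, 0.2968, 0.1199]
orientation: [0.735, 0.678, 0.002, 0.001]
ft_force: [0.7, -0.3, 0.9]
opening: 0.401
grip_force: 0.0
```

```bash
python3 -c "
from h import *
rel(.5889,.2955,.060)
"
```

```text
t 9.98 pos [591.1 296.8 119.9] headY -4.64 q [ 0.29  0.47  1.46 -0.    1.2   0.37] F [ 0.7 -0.3  0.9] open 0.401 grip 0.0 tilt [0.0041 0.0012]
shift [-0.0026 -0.0038  0.0997]
```

Emit:
carry_out(increments="-0.2 -0.002 -0.003 0.03 0; -0.2 -0.002 -0.003 0.055 0; -0.2 -0.002 -0.003 0.075 0; -0.2 -0.002 -0.003 0.088 0; -0.2 -0.002 -0.003 0.094 0")

```text
time: 10.4
position: [0.5872, 0.2953, 0.0596]
orientation: [0.735, 0.678, -0.001, -0.0]
ft_force: [-0.5, -0.1, 0.5]
opening: 0.398
grip_force: 0.0
```

Emit:
carry_out(increments="-0.2 0 0 0 0; -0.2 0 0 0 0")

```text
time: 10.57
position: [0.5881, 0.2955, 0.0612]
orientation: [0.735, 0.678, 0.0, 0.0]
ft_force: [-0.0, 0.1, 0.1]
opening: 0.401
grip_force: 0.0
```

```bash
python3 -c "
from h import *
rel(.5889,.2955,.060)
"
```

```text
t 10.57 pos [588.1 295.5  61.2] headY -4.64 q [ 0.29  0.54  1.49 -0.    1.1   0.37] F [-0.   0.1  0.1] open 0.401 grip 0.0 tilt [0.0006 0.0002]
shift [0.     0.0013 0.002 ]
```

Emit:
carry_out(increments="-1 0 0 0 0; -1 0 0 0 0; -1 0 0 0 0; -1 0 0 0 0; -1 0 0 0 0", force=80)

```text
time: 10.98
position: [0.5888, 0.2957, 0.062]
orientation: [0.735, 0.678, 0.001, 0.001]
ft_force: [2.3, -0.0, 5.5]
opening: 0.187
grip_force: 78.4
```

Emit:
carry_out(increments="-1 0 0 0 0; -1 0 0 0 0")

```text
time: 11.15
position: [0.5888, 0.2957, 0.062]
orientation: [0.735, 0.678, 0.001, 0.001]
ft_force: [1.5, 0.2, 5.7]
opening: 0.187
grip_force: 78.4
```

```bash
python3 -c "
from h import *
rel(.5889,.2955,.060)
"
```

```text
t 11.15 pos [588.8 295.7  62. ] headY -4.64 q [0.29 0.54 1.49 0.   1.1  0.37] F [1.5 0.2 5.7] open 0.187 grip 78.4 tilt [0.0024 0.0007]
shift [-0.0003  0.0002  0.0033]
```

Emit:
carry_out(increments="-1 0 0 -0.02 0; -1 0 0 -0.06 0; -1 0 0 -0.11 0; -1 0 0 -0.16 0; -1 0 0 -0.2 0")

```text
time: 11.57
position: [0.5868, 0.2952, 0.182]
orientation: [0.735, 0.678, -0.001, -0.0]
ft_force: [0.7, -0.2, -3.9]
opening: 0.188
grip_force: 78.7
```

Emit:
carry_out(increments="-1 0 0 -0.02 0; -1 0 0 -0.03 0; -1 0 0 -0.03 0")

```text
time: 11.82
position: [0.5876, 0.2954, 0.1991]
orientation: [0.735, 0.678, 0.0, 0.0]
ft_force: [0.3, 0.7, -4.8]
opening: 0.188
grip_force: 78.9
```

```bash
python3 -c "
from h import *
rel(.467,-.0220,.20)
"
```

```text
t 11.82 pos [587.6 295.4 199.1] headY -4.64 q [0.29 0.39 1.41 0.   1.34 0.37] F [ 0.3  0.7 -4.8] open 0.188 grip 78.9 tilt [0.0002 0.0001]
shift [-0.5435 -0.1575 -0.0016]
```

Emit:
carry_out(increments="-1 -0.027 -0.008 0 0; -1 -0.071 -0.02 0 0; -1 -0.12 -0.035 0 0; -1 -0.168 -0.049 0 0; -1 -0.217 -0.063 0 0")

```text
time: 12.23
position: [0.5369, 0.1675, 0.1956]
orientation: [0.735, 0.678, -0.002, -0.002]
ft_force: [1.1, -1.8, -5.5]
opening: 0.189
grip_force: 78.7
```

Emit:
carry_out(increments="-1 -0.049 -0.014 0 0; -1 -0.098 -0.028 0 0; -1 -0.147 -0.043 0 0; -1 -0.19 -0.055 0 0; -1 -0.228 -0.066 0 0")

```text
time: 12.65
position: [0.4864, 0.0343, 0.1962]
orientation: [0.735, 0.678, -0.002, -0.002]
ft_force: [-1.2, -0.4, -4.8]
opening: 0.185
grip_force: 78.7
```

Emit:
carry_out(increments="-1 -0.033 -0.01 0 0; -1 -0.06 -0.017 0 0; -1 -0.08 -0.023 0 0; -1 -0.093 -0.027 0 0; -1 -0.0985 -0.0285 0 0")

```text
time: 13.07
position: [0.4656, -0.0226, 0.197]
orientation: [0.736, 0.677, -0.001, -0.001]
ft_force: [0.1, 0.5, -4.9]
opening: 0.184
grip_force: 78.7
```

Emit:
carry_out(increments="-1 0 0 0 0; -1 0 0 0 0")

```text
time: 13.23
position: [0.4669, -0.0215, 0.1981]
orientation: [0.735, 0.678, -0.0, -0.001]
ft_force: [-0.2, 0.8, -4.0]
opening: 0.184
grip_force: 78.7
```

```bash
python3 -c "
from h import *
from fit import tinfit
import pickle
rel(.467,-.022,.14)
W={n:cloud(n) for n in('top','side','wrist')}
pickle.dump(W,open('w4.pkl','wb'))
for n,c in W.items():
    P=xyz(c[2],c[1]); z=P[...,2]
    r=np.hypot(P[...,0]-.467,P[...,1]+.022)
    q=P[(z>.158)&(z<.174)&(r<.09)]; 
    if len(q)>50:
      f=cv2.minEnclosingCircle((q[:,:2]*1000).astype(np.float32)); print(n,'lid top',len(q),np.median(q[:,2]),f)
      g=np.linalg.lstsq(np.c_[q[:,:2],np.ones(len(q))],q[:,2],rcond=None)[0]; print(' slope',g[:2].round(4))
    print(n,'tin',tinfit(P,np.array([.4667,-.0217])))
o=np.concatenate([W['side'][0],W['wrist'][0]],1); save(cv2.resize(o,(800,300)),'c6')
"
```

```text
t 13.23 pos [466.9 -21.5 198.1] headY -4.65 q [-0.3  -0.03  1.9   0.    1.27 -0.22] F [-0.2  0.8 -4. ] open 0.184 grip 78.7 tilt [-0.001   0.0007]
shift [-0.0008  0.0004  0.0968]
top lid top 959 0.1660418934946507 ((422.5167236328125, -9.50554084777832), 62.18144226074219)
 slope [0.0002 0.0016]
top tin (array([ 0.4667, -0.0217]), 0, np.float64(nan))
side lid top 3549 0.1638729479561687 ((467.9812927246094, -17.3953857421875), 78.94974517822266)
 slope [-0.0014 -0.0045]
side tin (array([ 0.46725459, -0.02106951]), 238, np.float64(0.0011351881793858105))
wrist lid top 47546 0.1647723323131659 ((466.746337890625, -19.47865867614746), 78.22344207763672)
 slope [-0.0004 -0.0026]
wrist tin (array([ 0.4667, -0.0217]), 0, np.float64(nan))fit.py:7: RuntimeWarning: Mean of empty slice.
  return r.x,len(q),np.abs(f(r.x)).mean()
  ret = ret.dtype.type(ret / rcount)
```

View pics/c6.png

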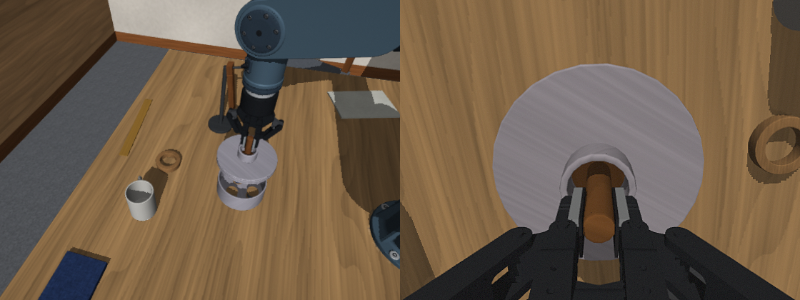

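The side view shows the pair held level above the tin, and the stick still hanging on the stand. The wrist view shows the stem between the pads, so I'll measure the stem itself against the tin.

```bash
python3 -c "
from h import *
import pickle
W=pickle.load(open('w4.pkl','rb'))
for n in('side','wrist'):
    pic,d,m=W[n]; P=xyz(m,d); z=P[...,2]; r=np.hypot(P[...,0]-.467,P[...,1]+.021)
    hsv=cv2.cvtColor(pic,cv2.COLOR_RGB2HSV); br=(hsv[...,0]<15)&(hsv[...,1]>120)
    for nm,s in(('stemtop',br&(z>.225)&(z<.24)&(r<.03)),('stem',br&(z>.18)&(z<.224)&(r<.03)),('collar',(~br)&(z>.186)&(z<.194)&(r<.04)&(hsv[...,2]>70))):
        q=P[s]
        if len(q)>5: print(n,nm,len(q),np.median(q,0).round(4),'y',np.percentile(q[:,1],[2,98]).round(4),'x',np.percentile(q[:,0],[2,98]).round(4),cv2.minEnclosingCircle((q[:,:2]*1000).astype(np.float32)))
"
```

```text
side stemtop 66 [ 0.4684 -0.0183  0.2275] y [-0.0275 -0.0105] x [0.461  0.4759] ((469.233154296875, -19.43572998046875), 9.904863357543945)
side stem 152 [ 0.468  -0.012   0.2032] y [-0.0162 -0.0093] x [0.4607 0.4756] ((467.9919738769531, -13.259602546691895), 8.843765258789062)
side collar 136 [ 0.4676 -0.0035  0.1884] y [-0.0272  0.0069] x [0.4428 0.4916] ((467.25390625, -16.655790328979492), 25.385648727416992)
wrist stemtop 1433 [ 0.4674 -0.0195  0.2286] y [-0.0288 -0.0128] x [0.4601 0.4749] ((468.8201904296875, -20.753158569335938), 10.218905448913574)
wrist stem 1466 [ 0.4681 -0.0136  0.2066] y [-0.018  -0.0124] x [0.4602 0.4754] ((468.0511474609375, -14.977744102478027), 9.489784240722656)
wrist collar 1939 [ 0.4682 -0.0035  0.1895] y [-0.0233  0.0052] x [0.4435 0.4906] ((466.98828125, -18.754356384277344), 24.83436393737793)
```

Emit:
carry_out(increments="-1 -0.004 -0.001 0.025 0; -1 -0.004 -0.001 0.055 0; -1 -0.004 -0.001 0.085 0; -1 -0.004 -0.001 0.108 0; -1 -0.004 -0.001 0.115 0")

```text
time: 13.8
position: [0.4649, -0.0233, 0.1275]
orientation: [0.735, 0.678, -0.001, -0.002]
ft_force: [0.0, 0.6, -5.6]
opening: 0.185
grip_force: 78.7
```

Emit:
carry_out(increments="-1 0 0 0 0; -1 0 0 0 0; -1 0 0 0 0")

```text
time: 14.05
position: [0.4673, -0.0244, 0.1309]
orientation: [0.735, 0.678, 0.001, 0.001]
ft_force: [0.2, -0.4, -4.6]
opening: 0.189
grip_force: 78.8
```

```bash
python3 -c "
from h import *
rel(.4661,-.0237,.118)
pic,d,m=cloud('side'); P=xyz(m,d); z=P[...,2]; r=np.hypot(P[...,0]-.467,P[...,1]+.021)
hsv=cv2.cvtColor(pic,cv2.COLOR_RGB2HSV); br=(hsv[...,0]<15)&(hsv[...,1]>120)
s=br&(z>.152)&(z<.17)&(r<.03); q=P[s]; print(len(q),'y',np.percentile(q[:,1],[2,98]).round(4),'x',np.percentile(q[:,0],[2,98]).round(4))
"
```

```text
t 14.05 pos [467.3 -24.4 130.9] headY -4.62 q [-0.31  0.06  1.96  0.    1.12 -0.23] F [ 0.2 -0.4 -4.6] open 0.189 grip 78.8 tilt [ 0.002  -0.0006]
shift [ 0.0011 -0.0021  0.0214]
74 y [-0.0293 -0.0135] x [0.4609 0.476 ]
```

Emit:
carry_out(increments="-1 0 -0.002 0.004 0; -1 0 -0.002 0.009 0; -1 0 -0.002 0.014 0; -1 0 -0.002 0.018 0; -1 0 -0.002 0.021 0")

```text
time: 14.52
position: [0.4654, -0.0241, 0.117]
orientation: [0.735, 0.678, 0.0, 0.0]
ft_force: [1.1, 1.4, -4.0]
opening: 0.189
grip_force: 78.9
```

Emit:
carry_out(increments="-1 0 0 0 0; -1 0 0 0 0; -1 0 0 0 0")

```text
time: 14.77
position: [0.4653, -0.0241, 0.1171]
orientation: [0.735, 0.678, 0.0, -0.0]
ft_force: [1.1, 1.6, -5.7]
opening: 0.179
grip_force: 78.7
```

```bash
python3 -c "
from h import *
rel(.4663,-.0241,.112)
"
```

```text
t 14.77 pos [465.3 -24.1 117.1] headY -4.64 q [-0.31  0.08  1.97  0.    1.09 -0.23] F [ 1.1  1.6 -5.7] open 0.179 grip 78.7 tilt [0.0002 0.0003]
shift [0.0002 0.0017 0.0084]
```

Emit:
carry_out(increments="-1 0.001 0.001 0.002 0; -1 0.001 0.001 0.004 0; -1 0.001 0.001 0.006 0; -1 0.001 0.001 0.0075 0; -1 0.001 0.001 0.009 0")

```text
time: 15.18
position: [0.4658, -0.0237, 0.1119]
orientation: [0.735, 0.678, -0.0, -0.0]
ft_force: [-5.0, 2.7, 8.1]
opening: 0.182
grip_force: 80.3
```

Emit:
carry_out(increments="-1 0 0 0 0; -1 0 0 0 0; -1 0 0 0 0")

```text
time: 15.43
position: [0.4658, -0.0237, 0.112]
orientation: [0.735, 0.678, 0.0, 0.0]
ft_force: [-2.0, 1.3, 1.5]
opening: 0.187
grip_force: 79.6
```

```bash
python3 -c "
from h import *
rel(.4663,-.0241,.112)
"
```

```text
t 15.43 pos [465.8 -23.7 112. ] headY -4.64 q [-0.31  0.09  1.98 -0.    1.08 -0.23] F [-2.   1.3  1.5] open 0.187 grip 79.6 tilt [ 0.0001 -0.0001]
shift [-0.0006  0.0008 -0.    ]
```

Emit:
carry_out(increments="0 0 0 0 0; 0.4 0 0 0 0; 0.4 0 0 0 0; 0.4 0 0 0 0; 1 0 0 0 0")

```text
time: 15.85
position: [0.466, -0.0238, 0.1118]
orientation: [0.735, 0.678, 0.0, 0.0]
ft_force: [-0.4, -0.9, -0.2]
opening: 0.826
grip_force: 0.0
```

Emit:
carry_out(increments="1 0 0 0 0; 1 0 0 0 0; 1 0 0 0 0; 1 0 0 0 0")

```text
time: 16.18
position: [0.4658, -0.0237, 0.1117]
orientation: [0.735, 0.678, -0.0, 0.0]
ft_force: [0.6, -0.4, -0.2]
opening: 0.996
grip_force: 0.0
```

```bash
python3 -c "
from h import *
rel(.4663,-.0233,.078)
for n in('side','wrist'):
    pic,d,m=cloud(n); P=xyz(m,d); z=P[...,2]; r=np.hypot(P[...,0]-.467,P[...,1]+.0215)
    hsv=cv2.cvtColor(pic,cv2.COLOR_RGB2HSV); br=(hsv[...,0]<15)&(hsv[...,1]>120)
    q=P[(z>.068)&(z<.09)&(r<.09)&~br]; g=np.linalg.lstsq(np.c_[q[:,:2]-[.467,-.0215],np.ones(len(q))],q[:,2],rcond=None)[0]; print(n,'lid',len(q),g.round(4),cv2.minEnclosingCircle((q[:,:2]*1000).astype(np.float32)))
    q=P[(~br)&(z>.1)&(z<.108)&(r<.03)&(hsv[...,2]>70)]; print('collar',len(q),cv2.minEnclosingCircle((q[:,:2]*1000).astype(np.float32)))
    q=P[br&(z>.138)&(z<.15)&(r<.03)]; print('stem',len(q),np.median(q[:,2]) if len(q) else '','y',np.percentile(q[:,1],[2,98]).round(4) if len(q) else '','x',np.percentile(q[:,0],[2,98]).round(4) if len(q) else '')
"
```

```text
t 16.18 pos [465.8 -23.7 111.7] headY -4.64 q [-0.31  0.09  1.98 -0.    1.08 -0.23] F [ 0.6 -0.4 -0.2] open 0.996 grip 0.0 tilt [ 0. -0.]
shift [0.0007 0.0008 0.0562]
side lid 3410 [-0.0017 -0.0081  0.0777] ((465.10003662109375, -18.748485565185547), 79.04727935791016)
collar 154 ((465.72052001953125, -18.718761444091797), 25.65741729736328)
stem 56 0.1415052474439133 y [-0.0297 -0.0138] x [0.4597 0.4741]
wrist lid 53091 [-0.0005 -0.0022  0.0785] ((465.2106628417969, -21.31311798095703), 78.06961059570312)
collar 2749 ((465.03228759765625, -21.077808380126953), 25.10454559326172)
stem 1470 0.14215818838606595 y [-0.0309 -0.0152] x [0.4585 0.4737]
```

Emit:
carry_out(increments="1 0.001 0 0.014 0; 1 0.002 0 0.028 0; 1 0.002 0 0.04 0; 1 0.002 0 0.05 0; 1 0.002 0 0.055 0")

```text
time: 16.7
position: [0.4649, -0.0222, 0.0771]
orientation: [0.735, 0.678, -0.001, -0.001]
ft_force: [-0.9, 0.4, 0.5]
opening: 1.001
grip_force: 0.0
```

Emit:
carry_out(increments="1 0 0 0 0; 1 0 0 0 0; 1 0 0 0 0")

```text
time: 16.95
position: [0.4661, -0.0226, 0.0789]
orientation: [0.735, 0.678, 0.0, 0.0]
ft_force: [-0.8, 0.5, -0.4]
opening: 1.002
grip_force: 0.0
```

```bash
python3 -c "
from h import *
rel(.4656,-.022,.078)
"
```

```text
t 16.95 pos [466.1 -22.6  78.9] headY -4.64 q [-0.3   0.15  1.99 -0.    1.   -0.22] F [-0.8  0.5 -0.4] open 1.002 grip 0.0 tilt [ 0.0003 -0.0001]
shift [ 0.0009 -0.0009  0.0015]
```

Good height. Closing gently on the collar.

Emit:
carry_out(increments="-0.3 0 0 0 0; -0.3 0 0 0 0; -0.3 0 0 0 0; -0.3 0 0 0 0; -0.3 0 0 0 0", force=40)

```text
time: 17.37
position: [0.4661, -0.0226, 0.0793]
orientation: [0.735, 0.678, 0.0, 0.0]
ft_force: [-1.9, 1.5, 5.3]
opening: 0.571
grip_force: 41.1
```

Emit:
carry_out(increments="-0.3 0 0 0 0; -0.3 0 0 0 0; -0.3 0 0 0 0")

```text
time: 17.62
position: [0.4661, -0.0226, 0.0793]
orientation: [0.735, 0.678, 0.0, 0.0]
ft_force: [-1.5, 0.9, 5.3]
opening: 0.577
grip_force: 41.1
```

```bash
python3 -c "
from h import *
rel()
"
```

```text
t 17.62 pos [466.1 -22.6  79.3] headY -4.65 q [-0.3   0.15  1.99 -0.    1.   -0.22] F [-1.5  0.9  5.3] open 0.577 grip 41.1 tilt [ 0.0005 -0.0002]
shift [0. 0. 0.]
```

Emit:
carry_out(increments="-0.3 0 0 -0.004 0; -0.3 0 0 -0.009 0; -0.3 0 0 -0.015 0; -0.3 0 0 -0.022 0; -0.3 0 0 -0.03 0")

```text
time: 18.03
position: [0.4657, -0.0224, 0.0969]
orientation: [0.735, 0.678, -0.0, -0.0]
ft_force: [-0.6, 0.3, -2.3]
opening: 0.574
grip_force: 41.9
```

Emit:
carry_out(increments="-0.3 0 0 -0.02 0; -0.3 0 0 -0.045 0; -0.3 0 0 -0.07 0; -0.3 0 0 -0.095 0; -0.3 0 0 -0.12 0")

```text
time: 18.45
position: [0.4658, -0.0225, 0.1697]
orientation: [0.735, 0.678, 0.0, 0.0]
ft_force: [-0.1, 0.6, -2.7]
opening: 0.574
grip_force: 42.0
```

Emit:
carry_out(increments="-0.3 0 0 -0.025 0; -0.3 0 0 -0.05 0; -0.3 0 0 -0.075 0; -0.3 0 0 -0.095 0; -0.3 0 0 -0.105 0")

```text
time: 18.87
position: [0.4666, -0.0227, 0.2338]
orientation: [0.735, 0.678, 0.001, 0.001]
ft_force: [1.0, 0.2, -2.2]
opening: 0.575
grip_force: 42.1
```

Emit:
carry_out(increments="-0.3 0 0 0 0; -0.3 0 0 0 0; -0.3 0 0 0 0; -0.3 0 0 0 0; -0.3 0 0 0 0")

```text
time: 19.28
position: [0.4654, -0.0224, 0.2308]
orientation: [0.735, 0.678, -0.0, -0.001]
ft_force: [0.5, -0.0, -3.0]
opening: 0.58
grip_force: 42.1
```

```bash
python3 -c "
from h import *
rel()
print(bot.read_state()['joint_velocities'].round(4))
W={n:cloud(n) for n in('side','wrist')}
for n in W:
    pic,d,m=W[n]; P=xyz(m,d); z=P[...,2]; r=np.hypot(P[...,0]-.467,P[...,1]+.0215)
    q=P[(z>.225)&(z<.25)&(r<.085)&(r>.03)]
    if len(q)>50: print(n,'lid',len(q),np.linalg.lstsq(np.c_[q[:,:2]-[.467,-.0215],np.ones(len(q))],q[:,2],rcond=None)[0].round(4))
    q=P[(z>.05)&(z<.085)&(r<.075)&(r>.03)]
    if len(q)>50: print(n,'inner',len(q),np.linalg.lstsq(np.c_[q[:,:2]-[.467,-.0215],np.ones(len(q))],q[:,2],rcond=None)[0].round(4))
o=W['side'][0]; save(o[40:320,150:450],'c7')
"
```

```text
t 19.28 pos [465.4 -22.4 230.8] headY -4.64 q [-0.3  -0.07  1.87  0.    1.34 -0.22] F [ 0.5 -0.  -3. ] open 0.58 grip 42.1 tilt [-0.0016  0.0005]
shift [0. 0. 0.]
[-0.0008 -0.0011 -0.0043  0.001   0.0006 -0.0003]
side lid 3293 [-0.0036 -0.0018  0.2292]
side inner 2449 [-0.001  -0.0263  0.0652]
wrist lid 59098 [-0.0025 -0.0032  0.2301]
wrist inner 71 [0.0168 0.3376 0.0898]
```

View pics/c7.png

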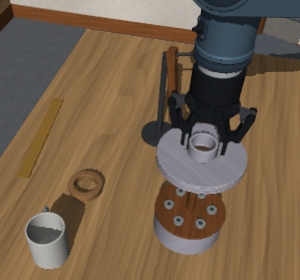

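The outer lid is level, about 70 mm clear above the stem. The inner lid is seated on the tin, the stick hangs on the peg, and the mug and tape roll are where they were.

```bash
python3 -c "
from bench import bot
print(bot.finish_job())"
```

```text
the job is handed in; nothing more can be done
None
```

The job is handed in at about 19 s: the stick hangs on the peg, the inner lid is seated on the tin, and the arm is holding the outer lid level, its lower edge about 70 mm above the top of the stem.

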